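# Load a cutting ring under the spring flap of a ring clamp

## Task

Load the brass cutting ring into the ring clamp so that its bore can be greased: with one fingertip press down the long bar on the clamp's left side to lift the spring-closed flap, and while you hold it up push the ring with the other fingertip along the plate, under the flap, until it is fully home against the end stop. Then let the bar go so that the flap comes down on the ring and holds it. The ring is only pushed, never picked up off the plate, and the grease tin, the spare steel ring and the brush beside the clamp stay where they are.

Things in the scene. Friction and masses are not known exactly. Their poses are not given: they have to be found in the camera images.
- clamp_plate: base of the ring clamp, fixed to the bench: a bare dark steel plate 168 (x) x 132 (y) x 10 mm. Origin: centre of its underside, on the bench. Its own +x is the direction in which the ring is pushed (roughly away from the robot), +y its left, z up. 'Plate frame' below means this frame, in mm.
- hinge_pin (a point): middle of the flap's hinge pin: x = 0, y = 22, z = 34 in the plate frame. The pin runs along the plate's x and is carried by three lugs (y 15 to 29, up to z = 41) at x = -74, 0 and 74.
- guide_mouth (a point): front end of the two white plastic guides between which the ring slides, on the plate's top: x = -62, y = -25, z = 10 in the plate frame. The slippery guides, 6 mm high and 66 mm apart inside, run from here straight along x to x = 72; the line midway between them is y = -25.
- ring_home (a point): where the centre of the ring's underside lies when the ring is home, touching the end stop: x = 40, y = -25, z = 10 in the plate frame, on the plate's top. The stop is a steel block 50 mm wide and 14 mm high across the far end of the guides, its face at x = 71.
- ring: the brass cutting ring: 62 mm outside diameter, about 44 mm bore, 20 mm high, 0.15 kg, lying flat on the plate between the guides (2 mm play each side), in front of the flap, its centre 63 to 74 mm before the home place. Origin: centre of its underside; z is up.
- flap_angle (a joint): angle of the spring flap (rad): 0 shut and empty, 0.19 lying on top of the ring; above 0.24 the ring passes freely under it; end of travel 0.47. A spring shuts it. When it is shut the front edge of its fork bars the ring's way.
- clamp_flap: the turning part, in one piece. Right of the hinge the flap itself: a fork of two prongs, each 14 mm wide, with rubber soles, reaching 76 mm from the pin to the right over the home place, x = 14 to 66 in the plate frame; it never rises more than 65 mm above the bench. Left of the hinge the long press bar (see bar_top). Origin on the hinge pin, at x = 0 of the plate frame.
- bar_top (a point): middle of the top face of the press bar (x = -83 to 81 in the plate frame, 22 mm wide, 5 thick). Shut: y = 51, 30 mm above the bench, sloping up to the left; at angle 0.25: 23 mm high; at 0.42: y = 47, 19 mm high, level. A fingertip can press it anywhere along its length, and slide along it, for the same angle. It takes about 4 N at first, 9 N at 0.42, and up to half as much again for friction.
- grease_tin: round blue tin with lid, 64 mm across, 38 mm high, left of the clamp; a bystander. Origin: centre of its underside.
- spare_ring: steel ring 66 mm across, 25 mm high, on the bench left of the clamp; a bystander. Origin: centre of its underside.
- brush: flat brush with a wooden handle, 158 x 44 x 12 mm, on the bench right of the clamp; a bystander. Origin: centre of its underside.
There are look-alikes about, which are no part of the job. Leave any purple look-alike of the ring alone.

How it is judged:
On the way, in this order (a step that is already met when the one before it is completed fails the run):
1. a finger presses the bar down and the flap stands clear of the ring's height, the ring still in front of it (value of joint flap_angle above 0.24 rad and contact force between the fingers and press_bar above 1.5 N and x of ring in the frame of ring_home below -0.03 m), for 0.2 s.
2. the ring is home against the end stop while a finger still holds the flap up clear of it (value of joint flap_angle above 0.22 rad and contact force between the fingers and press_bar above 1.5 N and horizontal distance between ring and ring_home below 0.005 m), for 0.1 s.
At the end, for the whole second after the job is handed in: The ring lies flat on the plate within 5 mm of home, the flap has come down on it (angle 0.15 to 0.22) and presses on it with more than 0.8 N, and everything is at rest (horizontal distance between ring and ring_home below 0.005 m and z of ring in the frame of ring_home below 0.003 m and value of joint flap_angle between 0.15 and 0.22 rad and contact force between clamp_flap and ring above 0.8 N and linear speed of ring below 0.01 m/s); the robot touches nothing.
It fails at once if the ring is lifted more than 6 mm off the plate (z of ring in the frame of ring_home above 0.006 m).
It fails at once if the ring is tipped (angle between ring's own z axis and vertical above 0.25 rad).
It fails at once if the ring comes off the plate or leaves it at the side (z of ring in the frame of ring_home below -0.005 m).
It fails at once if a bystander (grease tin, spare ring, brush) is moved more than 15 mm (distance of any of grease_tin, spare_ring, brush from where it was at the start of the episode above 0.015 m).
It also fails if it takes over 32 s, if anything falls off the work surface, if the arm or the gripper's body presses on something with over 40 N, if the wrist force passes 120 N, or if a joint passes its speed limit or range.

## Robot

A 6-joint arm with a two-finger parallel gripper is mounted at the origin on a cart in front of the work surface, level with it; the furniture and walls round the work are solid. World frame = base frame: x ahead of the robot, y to its left, z up, the work surface at z = 0. Lengths are in m, angles in rad, forces in N, time in s.
With the tool pointing down it reaches from about 0.25 to 0.775 m from the base axis. Payload 4 kg.
Tool frame: the origin (TCP) lies at the very end of the fingers, on their centre line; the grasp point (between the pads) lies 19 mm behind it; z points along the fingers, y is the direction in which the jaws open and shut (so a half turn about z gives the same grasp; the last joint's range is limited). The gripper opens to 94 mm and grips with 3 to 60 N. Pads are 16 mm wide; open, the fingers measure 119 mm over their backs; the gripper's body (75 mm by 177 mm) begins 78 mm behind the grasp point.
Start: joints at [1.026, 0.087, 1.371, -0, 1.684, -0.103], TCP at [0.235, 0.497, 0.206] pointing down, gripper open.
Joint ranges: [-3.1, 3.1], [-0.76, 2.03], [0.27, 2.55], [-1.08, 4.22], [0.17, 2.65], [-2.57, 2.57]. Speed limits (rad/s): [2.79, 2.79, 3.14, 3.14, 3.14, 3.14].

## Interface

Orientations are given as [roll, pitch, yaw] about the fixed x, y, z axes, in that order (R = Rz(yaw) Ry(pitch) Rx(roll)).
In Python, from bench import robot, snapshot, models gives the robot as it stands.
- The arm moves only by the tool arm_command, never from a script. Its argument "commands" is text: rows parted by semicolons, each of 7 numbers parted by spaces: the shift along the tool's x, y, z in mm, then the turn, a rotation vector about the tool's x, y, z in degrees, then the opening, from 0 (shut) to 1 (fully open). In form: tx ty tz rx ry rz hand; .... A call has 1 to 12 rows; each row shifts and turns the pose as measured when the row begins, along the tool's axes as they then stand; what a row does not reach is not made up. A row lasts 1/8 s, in which the tool goes at most 62.5 mm and 10.7 degrees, less where a joint would pass 70% of its speed; a pose out of reach is approached as far as the arm can. A call is refused whole if a number of a shift passes 62.5 or a number of a turn 10.7, either way. A call with a gripper value outside its range is refused whole. The fingers move at their own pace and stop on an object; the grip force is fixed at half the most. Time passes only in rows, so rows that do not move let the fingers close. It gives the time, the measured TCP pose, the force and the opening at its end, in the units of the state.
- robot.get_obs(): the state, without advancing time (a new reading comes with each control period).
- snapshot(name): name is "scene" or "top" or "wrist"; returns a dict with "img" (420x560x3 uint8, blue, green, red), "camera_matrix" (3x3 intrinsics, pixels), "origin" and "rotation" of the camera in the world. Camera axes: x right, y down, z forward; pixel columns grow to the right and rows downward; lengths in m; the calibration is good to about 2 mm. A picture is of the moment at which its call begins. There is no depth.
- robot.close_job(): hands the job in, once; it reports no verdict.
Trained networks look in a picture, given as the dict that the camera call returned (one of the last four; its "shot" number tells which), for a name from the list of things; names that differ only in an ending like _2 or _b are one class to them, and where a whole thing is asked for, a point or a joint stands for the part that bears it (a point fixed in the world has none). Each returns a list of dicts, best first, with "conf" (0 to 1); they miss things now and then, are a little off and sometimes report something else, mostly with a low value. They report only what shows in the picture. A call takes as long as a camera call. They do not tell look-alikes from the thing itself.
- models.spot_in(query, picture): "bbox" ([left, top, width, height] as shares, 0 to 1, of the picture: columns of its width, rows of its height, round what is visible of it).
- models.tip_of(query, picture): "centre" ([column, row] as shares, 0 to 1, of the picture: columns of its width, rows of its height: a listed point, or the origin of a listed thing).
The state is a dict: "time": time; "joint_positions": joint angles; "qvel": joint speeds; "joint_torque": joint torques, N m; "tool_pos": TCP position; "ee_rot": TCP orientation; "wrist_force": force on the tool from outside, world axes, zero at the start; "wrist_torque": the same for the moment, N m; "width": finger opening in m.
Only numpy, scipy, OpenCV 4.12 (cv2) and the standard library are available. Lean on these libraries where they do the work, as an engineer would, in place of code of your own. Each camera call takes 0.05 s, during which the arm holds its last target. There are 200 camera calls.

## Working session

There is one attempt and no reset: what is moved stays moved. The work goes in short steps, Python scripts to look and compute and a tool call to move; the robot and the scene stay as the last step left them, time stands still between calls to the robot, and variables do not carry over. Pictures are saved under pics/ and viewed, about 8 in all and at most 12, crops included, and the job is handed in when it is done.

Besides the shell and the picture viewer there is one more tool, called after "Request:" as a command line: name --argument value ..., lists and objects as JSON in quotes. arm_command: Moves the arm, as the interface text tells. Its arguments: {"type":"object","properties":{"commands":{"type":"string"}},"required":["commands"]}

```bash
mkdir -p pics; cat > h.py <<'E'
import numpy as np, cv2
from bench import robot, snapshot, models
def ray(p,uv):
    K=np.array(p["camera_matrix"]);R=np.array(p["rotation"]);o=np.array(p["origin"])
    d=R@np.linalg.inv(K)@np.array([uv[0],uv[1],1.]);return o,d
def at_z(p,uv,z):
    o,d=ray(p,uv);return o+d*(z-o[2])/d[2]
def proj(p,X):
    K=np.array(p["camera_matrix"]);R=np.array(p["rotation"]);o=np.array(p["origin"])
    c=K@R.T@(np.array(X)-o);return c[:2]/c[2]
def tip(p,q,z,n=3):
    out=[]
    for r in models.tip_of(q,p)[:n]:
        uv=np.array(r["centre"])*[560,420];out.append((q,round(r["conf"],2),uv.round(1).tolist(),at_z(p,uv,z).round(4).tolist()))
    return out
E
python3 - <<'E'
from h import *
o=robot.get_obs();print(o["time"],o["tool_pos"],o["ee_rot"],o["wrist_force"],o["width"])
for n in ["top","scene"]:
    p=snapshot(n);cv2.imwrite(f"pics/{n}0.png",p["img"])
    print(n,np.array(p["origin"]).round(3))
    for q,z in [("clamp_plate",0),("hinge_pin",.034),("guide_mouth",.01),("ring_home",.01),("ring",.01),("bar_top",.03),("grease_tin",0),("spare_ring",0),("brush",0)]:
        for t in tip(p,q,z): print(t)
E
```

```text
0.0 [0.23488737 0.49672392 0.20431755] [-3.13943963e+00 -2.17486463e-04  2.69982206e+00] [-0.47918554 -0.00233391  0.91550471] 0.09386457424446987
top [0.458 0.108 0.91 ]Traceback (most recent call last):
  File "<stdin>", line 7, in <module>
  File "h.py", line 14, in tip
    uv=np.array(r["centre"])*[560,420];out.append((q,round(r["conf"],2),uv.round(1).tolist(),at_z(p,uv,z).round(4).tolist()))
                                                                                             ~~~~^^^^^^^^
  File "h.py", line 7, in at_z
    o,d=ray(p,uv);return o+d*(z-o[2])/d[2]
                                      ~^^^
IndexError: invalid index to scalar variable.
```

View pics/top0.png

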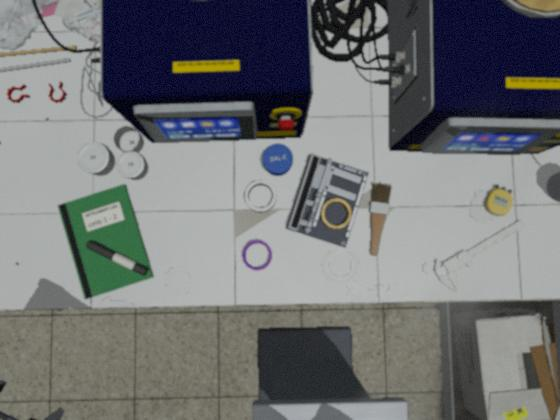

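The top picture shows the clamp at about (328,200), with the press bar on its left edge, the brass ring at (337,212), the tin at (277,159), the spare ring at (260,195) and the brush at (379,215). The purple look-alike is at (257,254).

```bash
python3 - <<'E'
from h import *
p=snapshot("top")
for k in p:
    if k!="img": print(k,p[k])
E
```

```text
camera_matrix [[430.31440406   0.         278.82537049]
 [  0.         430.31440406 216.73783263]
 [  0.           0.           1.        ]]
origin [0.45783388 0.10822829 0.90978336]
rotation [-3.05705274 -0.00982183 -1.58928276]
shot 2
```

```bash
sed -i 's/R=np.array(p\["rotation"\])/R=Rot.from_euler("xyz",p["rotation"]).as_matrix()/; 1a from scipy.spatial.transform import Rotation as Rot' h.py
python3 - <<'E'
from h import *
for n in ["top","scene"]:
    p=snapshot(n);cv2.imwrite(f"pics/{n}0.png",p["img"])
    print(n,np.array(p["origin"]).round(3),p["rotation"])
    for q,z in [("clamp_plate",0),("hinge_pin",.034),("guide_mouth",.01),("ring_home",.01),("ring",.01),("bar_top",.03),("grease_tin",0),("spare_ring",0),("brush",0)]:
        for t in tip(p,q,z): print(t)
E
```

```text
top [0.458 0.108 0.91 ] [-3.05705274 -0.00982183 -1.58928276]
('clamp_plate', 0.75, [328.6, 202.1], [0.5642, -0.0088, 0.0])
('clamp_plate', 0.33, [303.1, 190.4], [0.5903, 0.045, 0.0])
('guide_mouth', 0.93, [331.7, 233.0], [0.4977, -0.0121, 0.01])
('guide_mouth', 0.39, [314.5, 198.9], [0.5703, 0.0221, 0.01])
('ring_home', 0.77, [346.4, 183.3], [0.6024, -0.0463, 0.01])
('ring_home', 0.18, [317.6, 198.4], [0.5712, 0.0156, 0.01])
('ring', 0.76, [333.1, 215.4], [0.5347, -0.0161, 0.01])
('ring', 0.76, [251.3, 258.1], [0.4486, 0.1568, 0.01])
('bar_top', 0.87, [304.4, 188.3], [0.5902, 0.0443, 0.03])
('grease_tin', 0.95, [277.1, 162.2], [0.6522, 0.0994, 0.0])
('spare_ring', 0.76, [261.1, 196.1], [0.5795, 0.1347, 0.0])
('brush', 0.97, [380.0, 217.9], [0.5285, -0.1172, 0.0])
scene [ 0.017 -0.449  0.463] [-2.06596465 -0.01113927 -0.73622436]
('clamp_plate', 0.92, [335.4, 247.6], [0.575, -0.0011, -0.0])
('clamp_plate', 0.57, [368.3, 288.5], [0.5229, -0.1195, 0.0])
('hinge_pin', 0.77, [327.9, 229.4], [0.5705, 0.017, 0.034])
('hinge_pin', 0.47, [325.4, 216.8], [0.6031, 0.0532, 0.034])
('guide_mouth', 0.95, [310.9, 259.5], [0.5007, -0.0076, 0.01])
('ring_home', 0.87, [363.3, 248.1], [0.601, -0.0463, 0.01])
('ring', 0.75, [328.9, 258.2], [0.5279, -0.0261, 0.01])
('ring', 0.59, [237.0, 240.6], [0.4397, 0.1292, 0.01])
('bar_top', 0.71, [323.1, 223.7], [0.5848, 0.0421, 0.03])
('grease_tin', 0.96, [327.2, 215.1], [0.6581, 0.0956, 0.0])
('spare_ring', 0.76, [290.3, 220.9], [0.5805, 0.1296, 0.0])
('spare_ring', 0.54, [327.5, 224.4], [0.6288, 0.0681, 0.0])
('spare_ring', 0.41, [323.4, 222.1], [0.6295, 0.0803, 0.0])
('brush', 0.87, [367.5, 292.0], [0.5146, -0.1243, 0.0])
```

View pics/scene0.png

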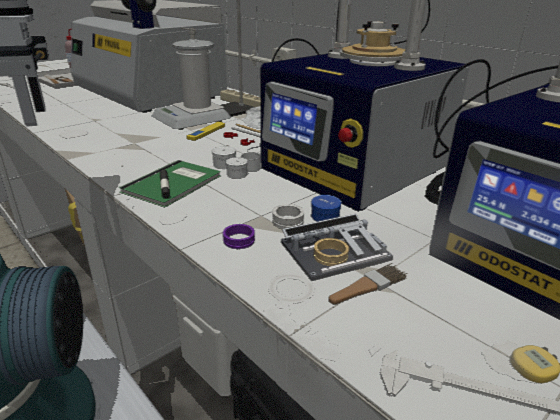

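The scene picture agrees: the brass ring is at (330,250) on the plate, in front of the shut flap, with the press bar on the far-left side. I'll move to a hover with the fingers lined up along the plate's y, then measure with the wrist camera.

Request:
arm_command --commands "-36 -26 0 0 0 0 0.65;-36 -26 0 0 0 0 0.65;-36 -26 0 0 0 0 0.65;-36 -26 0 0 0 0 0.65;-36 -26 0 0 0 0 0.65;-36 -26 0 0 0 0 0.65;-36 -26 0 0 0 0 0.65;-36 -26 0 0 0 0 0.65;-36 -26 0 0 0 0 0.65;-36 -26 0 0 0 0 0.65;-36 -26 0 0 0 0 0.65;-36 -26 0 0 0 -5.8 0.65"

```text
time: 2.65
tool_pos: [0.5002, 0.0192, 0.2068]
ee_rot: [3.137, 0.005, 2.811]
wrist_force: [0.5, -0.1, 0.5]
width: 0.0609
```

```bash
python3 - <<'E'
from h import *
o=robot.get_obs();print(o["time"],o["tool_pos"],o["ee_rot"],o["wrist_force"],o["width"],o["joint_positions"])
for n in ["wrist","top","scene"]:
    p=snapshot(n);cv2.imwrite(f"pics/{n}1.png",p["img"])
    print(n,np.array(p["origin"]).round(3),p["rotation"])
    for q,z in [("clamp_plate",0),("hinge_pin",.034),("guide_mouth",.01),("ring_home",.01),("ring",.01),("bar_top",.03)]:
        for t in tip(p,q,z,2): print(t)
E
```

```text
2.65 [0.50024818 0.01917123 0.20681529] [3.137317   0.00504512 2.81076568] [ 0.51295958 -0.14968634  0.52407179] 0.06094721639781571 [-0.07702315 -0.02838322  1.48672299  0.00288828  1.67729539 -1.31668771]
wrist [0.429 0.041 0.387] [ 2.881041   -0.00440832  1.24008408]
('clamp_plate', 0.82, [273.3, 244.0], [0.5678, -0.0065, 0.0])
('hinge_pin', 0.68, [295.4, 252.9], [0.5728, 0.0167, 0.034])
('guide_mouth', 0.91, [247.6, 191.4], [0.4974, -0.0119, 0.01])
('ring_home', 0.84, [250.2, 279.5], [0.597, -0.0451, 0.01])
('bar_top', 0.71, [320.7, 252.7], [0.5832, 0.0424, 0.03])
('bar_top', 0.3, [248.8, 279.8], [0.5879, -0.0421, 0.03])
top [0.458 0.108 0.91 ] [-3.05705274 -0.00982183 -1.58928276]
('guide_mouth', 0.59, [303.4, 191.9], [0.5856, 0.0451, 0.01])
('ring', 0.74, [257.7, 255.0], [0.4548, 0.1434, 0.01])
scene [ 0.017 -0.449  0.463] [-2.06596465 -0.01113927 -0.73622436]
('clamp_plate', 0.67, [333.7, 248.1], [0.5713, -0.0001, 0.0])
('clamp_plate', 0.16, [328.9, 230.3], [0.6133, 0.0502, 0.0])
('hinge_pin', 0.96, [326.8, 232.5], [0.5606, 0.0107, 0.034])
('hinge_pin', 0.41, [312.7, 260.0], [0.4763, -0.034, 0.034])
('ring_home', 0.93, [360.3, 249.1], [0.594, -0.0447, 0.01])
('ring', 0.89, [234.4, 240.2], [0.4369, 0.1336, 0.01])
('ring', 0.88, [330.3, 258.3], [0.5296, -0.028, 0.01])
('bar_top', 0.83, [328.0, 225.8], [0.586, 0.0304, 0.03])
```

View pics/wrist1.png

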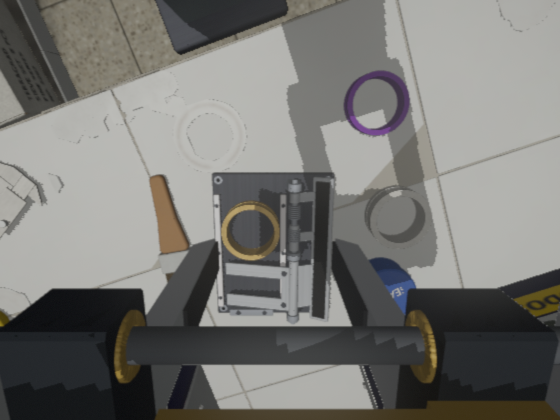

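The wrist view shows the plate square in the picture (corners about (213,173), (334,173), (221,312) and (330,320)), the brass ring at (251,231) and the press bar at column 322. I'll refine the pose with corner and ring fits and check them on an overlay.

```bash
cat >> h.py <<'E'
def P(O,x,y,z):
    a,ox,oy=O;c,s=np.cos(a),np.sin(a);return [ox+(c*x-s*y)/1e3,oy+(s*x+c*y)/1e3,z/1e3]
def brass(p):
    hsv=cv2.cvtColor(p["img"],cv2.COLOR_BGR2HSV)
    return cv2.inRange(hsv,(12,90,70),(30,255,255))
E
python3 - <<'E'
from h import *
from scipy.optimize import least_squares
p=snapshot("wrist")
pts=[]
for q,l in [("clamp_plate",(0,0,0)),("hinge_pin",(0,22,34)),("guide_mouth",(-62,-25,10)),("ring_home",(40,-25,10)),("bar_top",(-1,51,30))]:
    r=models.tip_of(q,p)
    if r: pts.append((q,np.array(r[0]["centre"])*[560,420],l))
pts+=[("c1",np.array([213,173.]),(-84,-66,10)),("c2",np.array([334.5,173]),(-84,66,10))]
f=lambda O:np.concatenate([proj(p,P(O,*l))-uv for _,uv,l in pts])
s=least_squares(f,[-.34,.569,-.007],loss="soft_l1");O=s.x
print("plate",O,np.degrees(O[0]))
for (q,uv,l),e in zip(pts,f(O).reshape(-1,2)): print(q,uv.round(1),e.round(1))
m=brass(p);m[:, :200]=0;m[270:]=0;m[:, 290:]=0
cs=max(cv2.findContours(m,cv2.RETR_EXTERNAL,cv2.CHAIN_APPROX_NONE)[0],key=cv2.contourArea)
e=cv2.fitEllipse(cs);print(e)
img=cv2.resize(p["img"][150:340,180:370],None,fx=4,fy=4,interpolation=cv2.INTER_CUBIC)
def dl(a,b,c):
    f2=lambda X:tuple(((proj(p,X)-[180,150])*4).astype(int).tolist())
    cv2.line(img,f2(P(O,*a)),f2(P(O,*b)),c,1)
for r in [[(-84,-66,10),(-84,66,10),(84,66,10),(84,-66,10)],[(-62,-58,16),(-62,8,16),(72,8,16),(72,-58,16)],[(-83,40,27),(-83,62,32),(81,62,32),(81,40,27)]]:
    for i in range(4): dl(r[i],r[(i+1)%4],(0,255,0))
# ring fit: outer circle top z=30, bottom z=10 hull
hull=cv2.convexHull(cs)[:,0].astype(float)
def g(x):
    c=[]
    for z in(10,30):
        for t in np.linspace(0,2*np.pi,60): c.append(proj(p,P(O,x[0]+31*np.cos(t),x[1]+31*np.sin(t),z)))
    h=cv2.convexHull(np.array(c,np.float32))
    return [cv2.pointPolygonTest(h,(float(u),float(v)),True) for u,v in cs[:,0]]
r=least_squares(g,[-28,-25]).x;print("ring plate xy",r, "rms",np.std(g(r)))
for z in(10,30):
    T=np.linspace(0,2*np.pi,60)
    for a,b in zip(T[:-1],T[1:]): dl((r[0]+31*np.cos(a),r[1]+31*np.sin(a),z),(r[0]+31*np.cos(b),r[1]+31*np.sin(b),z),(0,0,255))
cv2.imwrite("pics/ov1.png",img[:600])
o=robot.get_obs();print(o["tool_pos"],Rot.from_euler("xyz",o["ee_rot"]).as_matrix().round(3).tolist())
E
```

```text
plate [-0.3448937   0.5673113  -0.00629998] -19.760953315444436
clamp_plate [272.7 246.1] [-0.1 -1.5]
hinge_pin [376.6 281.7] [-83.5 -25.5]
guide_mouth [248.1 191.7] [2.2 2.6]
ring_home [250.9 281.4] [-0.  -1.7]
bar_top [318.5 254.2] [ 1.2 -0.1]
c1 [213. 173.] [-1.   0.9]
c2 [334.5 173. ] [0.2 2.2]
((249.3241424560547, 231.48475646972656), (56.57651138305664, 57.89945602416992), 27.709575653076172)
ring plate xy [-18.61583781 -24.99999944] rms 2.7046154684317414
[0.49965039 0.02058284 0.20661175] [[-0.945, 0.327, 0.006], [0.327, 0.945, 0.002], [-0.004, 0.004, -1.0]]
```

View pics/ov1.png

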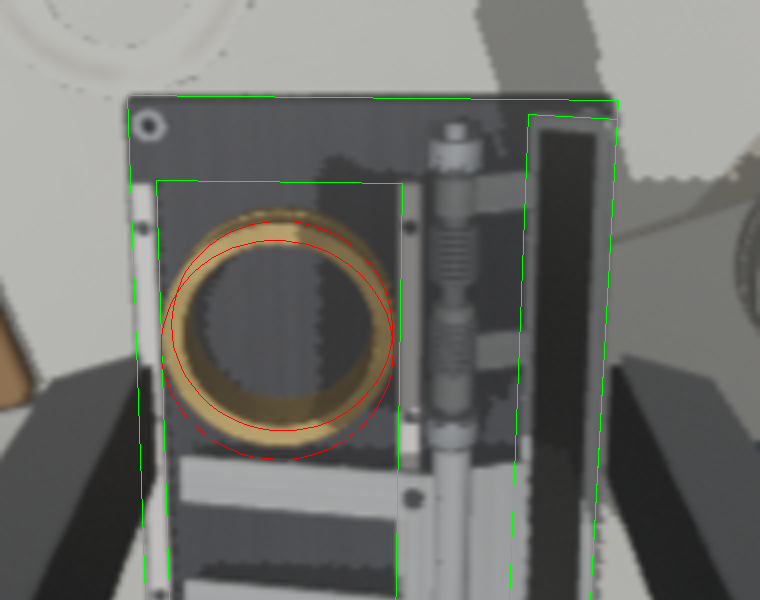

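The overlay fits the plate to about 2 mm. The ring sits about 3.5 mm nearer the front than its fit, so its x is about -22, which agrees with the stated range. Next I'll centre at plate (-72, 11.5) and go down to just above the bar.

Request:
arm_command --commands "-1 9 20 0 0 0.8 0.65;0 0 45 0 0 0 0.65;0 0 45 0 0 0 0.65;0 0 40 0 0 0 0.65;0 0 8 0 0 0 0.65"

```text
time: 4.62
tool_pos: [0.507, 0.0291, 0.0471]
ee_rot: [3.136, 0.011, 2.793]
wrist_force: [-0.8, 0.3, 0.8]
width: 0.061
```

```bash
cat >> h.py <<'E'
O=[-0.3449,0.5673,-0.0063]
def tcp():
    o=robot.get_obs();d=np.array(o["tool_pos"])-[O[1],O[2],0];c,s=np.cos(O[0]),np.sin(O[0])
    print("t",round(o["time"],2),"plate xyz mm",(np.array([c*d[0]+s*d[1],-s*d[0]+c*d[1],d[2]])*1e3).round(1),"yaw",np.degrees(o["ee_rot"][2]-np.pi-O[0]).round(2),"rp",np.round(o["ee_rot"][:2],4),"F",np.round(o["wrist_force"],1),"T",np.round(o["wrist_torque"],2),"w",round(o["width"],4))
E
python3 - <<'E'
from h import *
tcp()
p=snapshot("wrist");cv2.imwrite("pics/w2.png",p["img"]);a=cv2.resize(p["img"][120:400,100:460],None,fx=2,fy=2)
cv2.imwrite("pics/w2c.png",a)
E
```

```text
t 4.62 plate xyz mm [-68.7  12.9  47.1] yaw -0.19 rp [3.1357 0.0106] F [-0.8  0.3  0.8] T [ 0.01  0.04 -0.04] w 0.061
```

View pics/w2c.png

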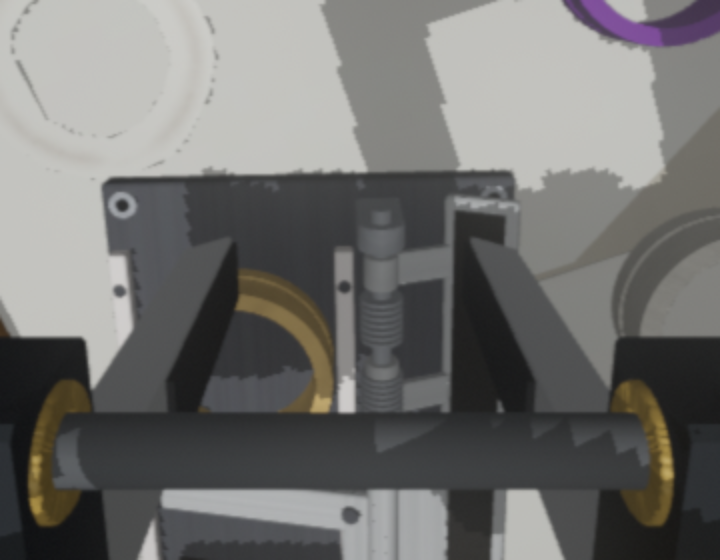

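The picture shows the left finger over the press bar, at about (490,240) in the crop. The right finger is behind the ring, with its tip near (235,240). I'll back off 4 mm and press.

Request:
arm_command --commands "4 -1 4 0 0 0 0.65;0 0 8 0 0 0 0.65;0 0 8 0 0 0 0.65;0 0 5 0 0 0 0.65"

```text
time: 5.18
tool_pos: [0.5079, 0.0293, 0.0273]
ee_rot: [3.132, 0.022, 2.793]
wrist_force: [-2.6, -1.9, 4.5]
width: 0.0611
```

```bash
python3 -c "
from h import *
tcp()"
```

```text
t 5.17 plate xyz mm [-67.9  13.4  27.3] yaw -0.19 rp [3.1324 0.022 ] F [-2.6 -1.9  4.5] T [-0.09  0.62  0.09] w 0.0611
```

Request:
arm_command --commands "3 -1 5 0.5 1.3 0 0.65;2 -1 5 0.3 0.5 0 0.65;0 0 4 0 0 0 0.65"

```text
time: 5.55
tool_pos: [0.5069, 0.0258, 0.0195]
ee_rot: [-3.133, -0.0, 2.793]
wrist_force: [-8.5, -3.3, 14.9]
width: 0.0611
```

```bash
python3 -c "
from h import *
tcp()"
```

```text
t 5.55 plate xyz mm [-67.7   9.8  19.5] yaw -0.19 rp [-3.1331e+00 -3.0000e-04] F [-8.5 -3.3 14.9] T [-0.23  1.59  0.25] w 0.0611
```

```bash
python3 - <<'E'
from h import *
p=snapshot("scene");q=snapshot("wrist")
a=cv2.resize(p["img"][200:300,260:420],(560,350),interpolation=cv2.INTER_CUBIC)
b=cv2.resize(q["img"][150:350,100:420],(560,350))
im=np.vstack([a,b]);cv2.imwrite("pics/s3.png",cv2.resize(im,None,fx=.85,fy=.85))
tcp()
E
```

```text
t 5.65 plate xyz mm [-67.8   9.7  19.5] yaw -0.19 rp [-3.1331e+00 -2.0000e-04] F [-7.1 -3.5 13.5] T [-0.23  1.23  0.16] w 0.0608
```

View pics/s3.png

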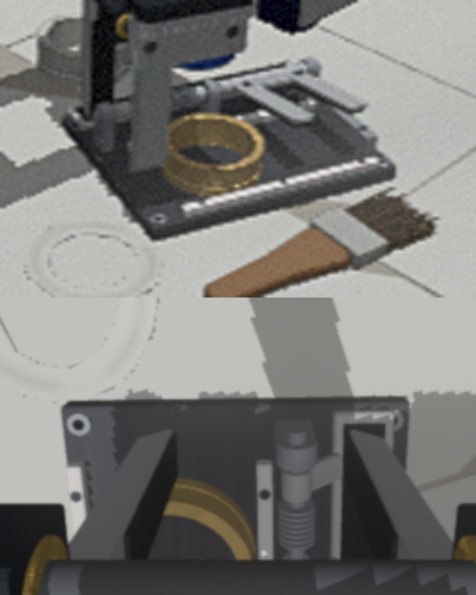

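The flap is up with its fork raised, the ring is still in front of it, and the right finger is just behind the ring. I'll hold briefly, then start pushing.

Request:
arm_command --commands "0 0 1 0 0 0 0.65;0 0 1 0 0 0 0.65;-7 0 1 0 0 0 0.65;-8 0 1 0 0 0 0.65;-8 0 1 0 0 0 0.65"

```text
time: 6.28
tool_pos: [0.5238, 0.0212, 0.0212]
ee_rot: [-3.135, -0.016, 2.795]
wrist_force: [-7.0, 0.8, 8.2]
width: 0.061
```

```bash
python3 -c "
from h import *
tcp()"
```

```text
t 6.28 plate xyz mm [-50.2  11.1  21.2] yaw -0.07 rp [-3.1349 -0.0156] F [-7.   0.8  8.2] T [0.5  1.35 0.15] w 0.061
```

Request:
arm_command --commands "-7 0 4 0 -0.5 0 0.65;-8 0 2 0 -0.4 0 0.65;-8 0 2 0 0 0 0.65;-8 0 2 0 0 0 0.65"

```text
time: 6.78
tool_pos: [0.543, 0.0157, 0.018]
ee_rot: [-3.136, -0.028, 2.799]
wrist_force: [-11.4, 2.4, 15.8]
width: 0.0606
```

```bash
python3 -c "
from h import *
tcp()"
```

```text
t 6.78 plate xyz mm [-30.3  12.5  18. ] yaw 0.15 rp [-3.1356 -0.0283] F [-11.4   2.4  15.8] T [0.97 1.98 0.27] w 0.0606
```

Request:
arm_command --commands "-8 -1 -0.5 0 -1 0 0.65;-8 0 1 0 -0.5 0 0.65;-8 0 1 0 0 0 0.65;-6 0 1 0 0 0 0.65"

```text
time: 7.28
tool_pos: [0.5651, 0.0093, 0.0197]
ee_rot: [-3.138, -0.021, 2.802]
wrist_force: [-6.9, 1.1, 10.1]
width: 0.0611
```

```bash
python3 - <<'E'
from h import *
tcp()
p=snapshot("scene")
cv2.imwrite("pics/s4.png",cv2.resize(p["img"][200:300,280:420],(700,500),interpolation=cv2.INTER_CUBIC))
E
```

```text
t 7.28 plate xyz mm [-7.4 14.  19.7] yaw 0.32 rp [-3.1382 -0.0207] F [-6.9  1.1 10.1] T [0.53 1.29 0.11] w 0.0611
```

View pics/s4.png

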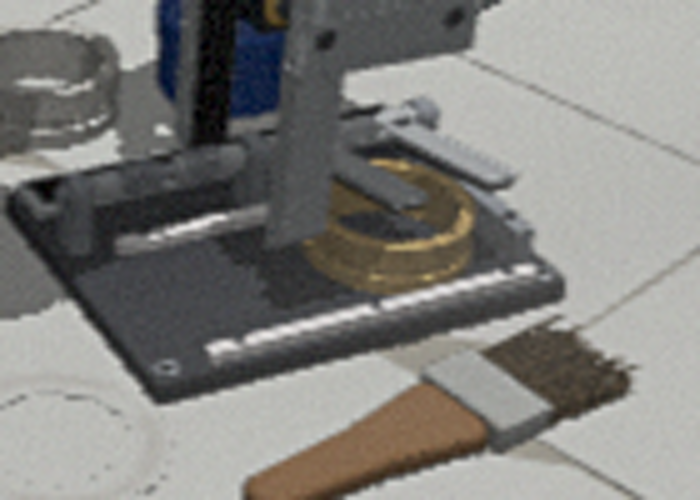

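The ring is sliding under the raised fork, with the finger behind it and about 8 mm left to the stop. I'll push on until the force shows the stop.

Request:
arm_command --commands "-6 -2 1 0 -0.7 0 0.65;-5 -1 1 0 -0.5 0 0.65;-4 0 1 0 0 0 0.65"

```text
time: 7.7
tool_pos: [0.5719, 0.0058, 0.0196]
ee_rot: [-3.14, -0.019, 2.804]
wrist_force: [-13.2, 1.5, 15.3]
width: 0.0609
```

```bash
python3 -c "
from h import *
tcp()"
```

```text
t 7.7 plate xyz mm [ 0.2 12.9 19.6] yaw 0.39 rp [-3.1405 -0.0193] F [-13.2   1.5  15.3] T [ 0.58  2.54 -0.11] w 0.0609
```

Request:
arm_command --commands "-5 0 1 0 0 0 0.65;-5 0 1 0 0 0 0.65;-5 0 1 0 0 0 0.65"

```text
time: 8.07
tool_pos: [0.5718, 0.0058, 0.0199]
ee_rot: [-3.138, -0.056, 2.803]
wrist_force: [-13.1, 3.1, 14.1]
width: 0.061
```

```bash
python3 - <<'E'
from h import *
tcp()
p=snapshot("scene")
for q in ["ring","ring_home"]:print(tip(p,q,.01,2))
cv2.imwrite("pics/s5.png",cv2.resize(p["img"][200:300,280:420],(700,500),interpolation=cv2.INTER_CUBIC))
E
```

```text
t 8.07 plate xyz mm [ 0.1 12.9 19.9] yaw 0.35 rp [-3.1378 -0.0557] F [-13.1   3.1  14.1] T [ 0.66  2.64 -0.31] w 0.061
[('ring', 0.7, [360.8, 249.8], [0.5928, -0.0469, 0.01]), ('ring', 0.61, [238.1, 239.0], [0.4449, 0.1324, 0.01])]
[('ring_home', 0.95, [359.2, 248.5], [0.594, -0.0421, 0.01])]
```

View pics/s5.png

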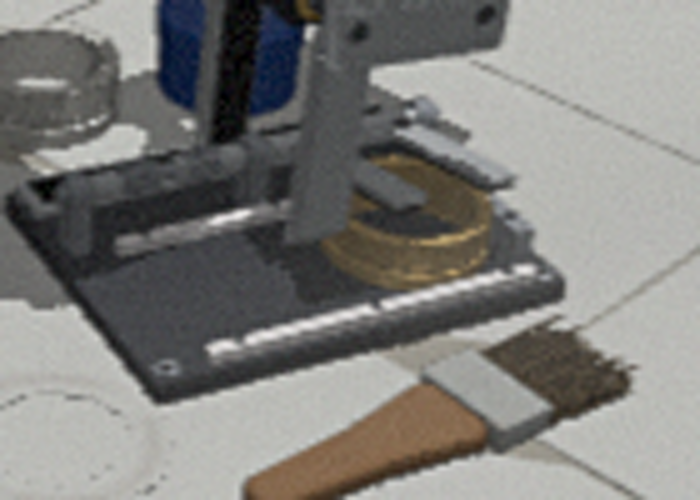

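The tip has stalled at x = 0.1 (1.0 expected) and the ring looks to be against the stop. One firmer push will confirm it. Then I'll back off while still pressing the bar.

Request:
arm_command --commands "-8 0 1 0 -1.5 0 0.65;-10 0 1 0 -1.5 0 0.65;-10 0 1 0 0 0 0.65"

```text
time: 8.6
tool_pos: [0.572, 0.0057, 0.0197]
ee_rot: [-3.133, -0.067, 2.801]
wrist_force: [-23.1, 6.7, 24.1]
width: 0.061
```

```bash
python3 - <<'E'
from h import *
tcp()
E
```

```text
t 8.6 plate xyz mm [ 0.4 12.8 19.7] yaw 0.26 rp [-3.1329 -0.0675] F [-23.1   6.7  24.1] T [ 1.16  4.8  -0.67] w 0.061
```

A hard stop at 25 N with no movement, so the ring is home. Now I'll retreat with the bar still held.

Request:
arm_command --commands "4 0 0.5 0 -1 0 0.65;5 0 1 0 -1 0 0.65;5 0 1 0 -1 0 0.65"

```text
time: 8.98
tool_pos: [0.5669, 0.0097, 0.0249]
ee_rot: [-3.138, 0.005, 2.8]
wrist_force: [0.6, -0.7, 1.5]
width: 0.0611
```

```bash
python3 - <<'E'
from h import *
tcp()
E
```

```text
t 8.97 plate xyz mm [-5.7 14.9 24.9] yaw 0.19 rp [-3.138   0.0048] F [ 0.6 -0.7  1.5] T [-0.13 -0.2  -0.01] w 0.0611
```

Request:
arm_command --commands "3 0 -8 0 0 0 0.65;0 0 -20 0 0 0 0.65;0 0 -40 0 0 0 0.65;30 0 -40 0 0 0 0.65;45 0 -40 0 0 0 0.65;45 0 0 0 0 0 0.65;45 0 0 0 0 0 0.65;0 0 0 0 0 0 0.65;0 0 0 0 0 0 0.65"

```text
time: 10.1
tool_pos: [0.3998, 0.0692, 0.176]
ee_rot: [-3.136, -0.012, 2.801]
wrist_force: [0.2, 0.0, 0.1]
width: 0.061
```

```bash
python3 - <<'E'
from h import *
tcp()
w=snapshot("wrist");p=snapshot("scene");t=snapshot("top")
for s in (w,p,t):
    for q,z in [("ring",.01),("ring_home",.01),("bar_top",.025),("grease_tin",0),("spare_ring",0),("brush",0)]:
        for r in tip(s,q,z,2):
            d=np.array(r[3][:2])-O[1:];c,sn=np.cos(O[0]),np.sin(O[0])
            print(r,"plate",(np.array([c*d[0]+sn*d[1],-sn*d[0]+c*d[1]])*1e3).round(1))
a=cv2.resize(p["img"][200:300,280:420],(490,350),interpolation=cv2.INTER_CUBIC)
# overlay of home ring in wrist
img=w["img"].copy();R0=np.array(P(O,40,-25,10));cx=proj(w,R0)
k=4;y0,x0=int(np.clip(cx[1]-70,0,280)),int(np.clip(cx[0]-90,0,380))
b=cv2.resize(img[y0:y0+140,x0:x0+180],None,fx=k,fy=k,interpolation=cv2.INTER_CUBIC)
for z in(10,30):
    L=np.array([(proj(w,P(O,40+31*np.cos(u),-25+31*np.sin(u),z))-[x0,y0])*k for u in np.linspace(0,6.283,60)]).astype(np.int32)
    cv2.polylines(b,[L],True,(0,0,255),1)
cv2.imwrite("pics/w6.png",b);cv2.imwrite("pics/s6.png",a);print(b.shape)
E
```

```text
t 10.1 plate xyz mm [-183.1   14.4  176. ] yaw 0.23 rp [-3.1358 -0.0125] F [0.2 0.  0.1] T [ 0.   -0.03  0.01] w 0.061
('ring', 0.69, [246.0, 382.5], [0.5976, -0.0388, 0.01]) plate [ 39.5 -20.3]
('ring_home', 0.59, [241.5, 384.4], [0.5983, -0.0446, 0.01]) plate [ 42.1 -25.6]
('grease_tin', 0.61, [371.6, 382.8], [0.6547, 0.0979, 0.0]) plate [ 47.  127.6]
('grease_tin', 0.52, [243.7, 380.0], [0.6011, -0.0439, 0.0]) plate [ 44.5 -24. ]
('ring', 0.77, [239.9, 238.3], [0.449, 0.1321, 0.01]) plate [-158.1   90.3]
('ring', 0.61, [359.2, 248.1], [0.5951, -0.0412, 0.01]) plate [ 38.  -23.4]
('ring_home', 0.82, [361.1, 247.9], [0.5984, -0.0431, 0.01]) plate [ 41.7 -24.1]
('bar_top', 0.69, [324.7, 225.1], [0.5896, 0.042, 0.025]) plate [ 4.7 53. ]
('grease_tin', 0.63, [327.6, 216.7], [0.6534, 0.0901, 0.0]) plate [ 48.4 119.8]
('spare_ring', 0.95, [292.7, 217.0], [0.5959, 0.1384, 0.0]) plate [-22.  145.8]
('brush', 0.83, [366.9, 289.2], [0.5196, -0.1192, 0.0]) plate [  -6.7 -122.4]
('ring', 0.61, [257.1, 259.2], [0.4461, 0.1448, 0.01]) plate [-165.1  101.2]
('ring', 0.55, [343.1, 185.6], [0.5976, -0.0392, 0.01]) plate [ 39.6 -20.7]
('ring_home', 0.94, [346.6, 184.6], [0.5996, -0.0466, 0.01]) plate [ 44. -27.]
('bar_top', 0.88, [304.8, 190.7], [0.586, 0.0432, 0.025]) plate [ 0.9 52.9]
('grease_tin', 0.57, [276.4, 164.1], [0.6481, 0.1009, 0.0]) plate [ 39.8 128.2]
('spare_ring', 0.78, [261.6, 194.6], [0.5828, 0.1337, 0.0]) plate [-32.7 137. ]
('brush', 0.86, [378.8, 218.3], [0.5276, -0.1146, 0.0]) plate [  -0.7 -115.3]
(560, 720, 3)
```

View pics/w6.png

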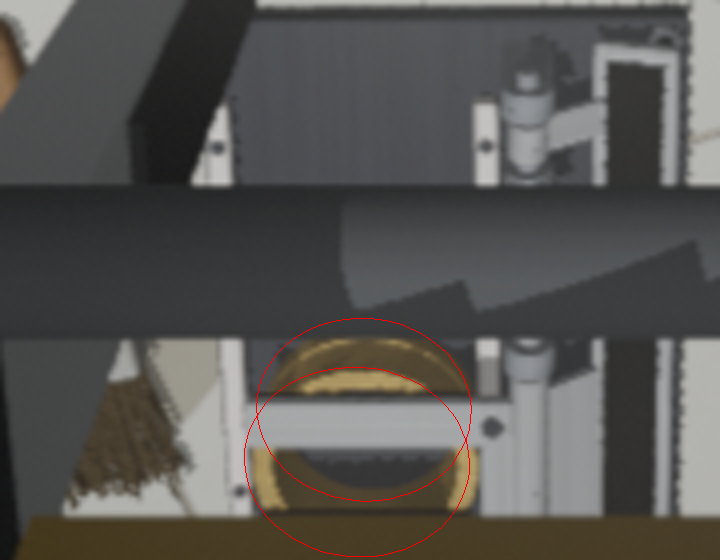

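View pics/s6.png

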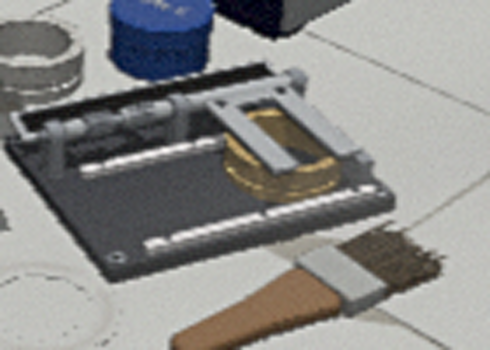

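The ring is under both prongs at the stop, the flap is lying on it, the bystanders are in place and the arm is clear. I'm handing the job in.

```bash
python3 -c "
from h import *
tcp();print(robot.close_job())"
```

```text
t 11.15 plate xyz mm [-183.3   14.5  176.1] yaw 0.22 rp [-3.1361 -0.0122] F [-0.5  0.1  0.9] T [ 0.03 -0.01  0.  ] w 0.0611
the job is handed in; nothing more can be done
None
```

The ring is loaded and the job is handed in, with no verdict reported. The arm finished at about 11 s of the 32 s allowed. One fingertip held the press bar down at about 18–21 mm height (flap angle roughly 0.33–0.45 by the given heights). The other pushed the ring along the guides until it stopped hard: about 25 N with no movement, at x ≈ 0.4 mm where 1 mm was expected. I then backed off about 6 mm and let the bar rise. It was up to about 25 mm by the end of that retreat, after which I withdrew.

**What the last checks showed:**
- **Ring and flap:** the pictures show the ring flat under both prongs at the stop, with the flap resting on it. I could not measure the final flap angle or how hard it presses on the ring.
- **Ring position:** the networks put the ring at x = 38 to 40 mm and y = -20 to -23 mm in the plate frame, against the home place at 40, -25. That is within about 5 mm, which is also their usual scatter here. In the wrist picture the gripper hid part of the ring, and its rear edge looked about 5 mm further in than my overlay, so that check was inconclusive. I relied mainly on the hard stop.
- **Bystanders:** the top camera found the tin, spare ring and brush within about 5 mm of where they started. The scene camera read the spare ring about 18 mm off its first reading. The top camera and the picture showed no such shift, so I took it as detection error.
- **Robot:** it stood clear at 176 mm height, with no contact force.

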